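# Weigh the canister on the counter balance

## Task

Weigh the closed canister that stands on the counter balance. Thread the 200 g ring weight over the post of the empty pan and, if the canister's side then still rests down on its stop, so that too much is left for the rider, the 100 g ring as well, each fully down; then push the brass rider along the beam with a closed fingertip, lightly and without gripping it, until the released beam stands still and level. Set the weights down gently, never press hard on the balance or push the weight pan down onto its stop, and leave the canister on its pan and the other things where they are.

Things in the scene. Friction and masses are not known exactly. Their poses are not given: they have to be found in the camera images.
- balance: the white counter balance, its base 130 x 250 mm and 50 mm high, fixed to the table; origin under the base's centre. Its y axis runs level along the beam to the weight pan (left as the robot sees it), -y to the canister's pan, z is up. The pivot is 80 mm above the origin. Round pans (110 mm across) stand 170 mm to either side of the pivot on the beam's ends; they stay level however the beam tips, and where on a pan a load lies makes no difference.
- beam (a joint): tilt of the aluminium beam (rad): 0 = canister side down on its stop, 0.12 = level, 0.24 = weight pan down on its stop. Empty and with the rider at 0 it is level. Between the stops the tilt is proportional to the imbalance, about 0.0018 rad per gram (65 g reaches a stop), and settles in about 1 s once nothing touches the balance; a push on the rider also tips the beam a little while it lasts. The pan's centre moves up and down about 20 mm from level.
- beam_mid (a point): the beam's middle, on its pivot axis 80 mm above the table; its y axis lies along the beam to the weight pan, its z axis is upright when the beam is level. The beam bar is 12 mm wide and 12 mm high.
- post_foot (a point): the foot of the upright steel post in the weight pan's centre, at the pan's upper face; moves with the pan. The post is 10 mm thick, stands 52 mm high and has a round tip; both rings fit on it one above the other.
- rider_tab (a point): the middle of the brass rider's upright tab, 22 mm across the beam, 16 mm along it and 28 mm high; it stands 24 mm above the beam's centre line, on a 24 mm long and 20 mm high saddle (top of the saddle 14 mm below this point). Axes as the beam's.
- rider (a joint): place of the rider along the beam (m): 0 = beam's middle, grows towards the weight pan, range -0.065 (towards the canister) to 0.045; it starts 14 to 20 mm on the canister's side of the middle. It weighs 200 g, slides stiffly at about 1 N and stays where it is left: each mm counts as about 1.2 g and tips the free beam by about 0.002 rad, down on the side it is moved to.
- w100_mid (a point): 100 g ring weight, dark steel, 30 mm across, 22 mm high, 13 mm hole through it, upright; point at its centre. It stands on the white board.
- w200_mid (a point): 200 g ring weight, as the other, 38 mm across, 25 mm high, 13 mm hole; point at its centre.
- w400_mid (a point): 400 g ring weight, as the others, 52 mm across, 26 mm high, 13 mm hole; point at its centre. Heavier than the canister: not needed.
- canister_mid (a point): the closed steel canister with grey lid on the other pan, 71 mm across, 76 mm high; point at its centre. Its weight is unknown, between 210 and 270 g.
- goods_top (a point): centre of the upper face of the canister's pan; moves with the pan.
- board: white plastic board, 240 x 240 mm and 6 mm thick, fixed on the table, on which the ring weights stand; origin under its centre.
- egg_ring: thin steel egg ring lying on the table, 90 mm across, 18 mm high; origin under its centre; leave alone
- spatula: kitchen spatula lying on the table; leave alone
- spice_jar: glass spice jar, 56 mm across, 100 mm high; origin under its centre; leave alone
- steel_bowl: steel bowl, 140 mm across, 55 mm high; leave alone
- cup: paper cup, 76 mm across, 90 mm high; leave alone
- spoon: spoon lying on the table; leave alone
Things that resemble listed ones, but are neither listed nor needed, are in the scene too. What is shaped like the part that bears w400_mid but green is not meant.

How it is judged:
On the way:
1. a ring weight is threaded on the post and sits fully down on the weight pan (((horizontal distance between w100_mid and post_foot below 0.004 m and z of w100_mid in the frame of post_foot between 0 and 0.014 m) or (horizontal distance between w200_mid and post_foot below 0.004 m and z of w200_mid in the frame of post_foot between 0 and 0.0155 m) or (horizontal distance between w400_mid and post_foot below 0.004 m and z of w400_mid in the frame of post_foot between 0 and 0.016 m))), for 0.2 s.
At the end, for the whole second after the job is handed in: The released beam stands still and level within 0.010 rad (about 5 g), with a ring weight fully down on the pan (within 3 mm) and every ring either threaded on the post or away from the pan (more than 90 mm from the post), and the canister upright on its pan (angle between beam_mid's own z axis and vertical below 0.01 rad and velocity of joint beam between -0.02 and 0.02 rad/s and ((horizontal distance between w100_mid and post_foot below 0.004 m and z of w100_mid in the frame of post_foot between 0 and 0.014 m) or (horizontal distance between w200_mid and post_foot below 0.004 m and z of w200_mid in the frame of post_foot between 0 and 0.0155 m) or (horizontal distance between w400_mid and post_foot below 0.004 m and z of w400_mid in the frame of post_foot between 0 and 0.016 m)) and ((horizontal distance between w100_mid and post_foot below 0.004 m and z of w100_mid in the frame of post_foot between 0 and 0.042 m) or horizontal distance between w100_mid and post_foot above 0.09 m) and ((horizontal distance between w200_mid and post_foot below 0.004 m and z of w200_mid in the frame of post_foot between 0 and 0.042 m) or horizontal distance between w200_mid and post_foot above 0.09 m) and ((horizontal distance between w400_mid and post_foot below 0.004 m and z of w400_mid in the frame of post_foot between 0 and 0.042 m) or horizontal distance between w400_mid and post_foot above 0.09 m) and horizontal distance between canister_mid and goods_top below 0.03 m and angle between canister_mid's own z axis and vertical below 0.1 rad); the robot touches nothing.
It fails at once if a ring weight is dropped or pressed on the balance with more than 12 N (contact force between any of w100, w200, w400 and balance above 12 N).
It fails at once if the robot pushes or grips the balance (rider, beam, pans) with more than 6 N (contact force between any of the fingers, the arm and balance above 6 N).
It fails at once if the weight pan is driven down onto its stop (value of joint beam above 0.232 rad).
It fails at once if the canister is lifted, shifted off its place or knocked (horizontal distance between canister_mid and goods_top above 0.03 m).
It fails at once if a bystander is disturbed (moved more than 20 mm) (distance of any of egg_ring, spatula, spice_jar, steel_bowl, cup, spoon from where it was at the start of the episode above 0.02 m).
It also fails if it takes over 69 s, if anything falls off the work surface, if the arm or the gripper's body presses on something with over 40 N, if the wrist force passes 120 N, or if a joint passes its speed limit or range.

## Robot

A 6-joint arm with a two-finger parallel gripper is mounted at the origin on the work surface. World frame = base frame: x ahead of the robot, y to its left, z up, the work surface at z = 0. Lengths are in m, angles in rad, forces in N, time in s.
With the tool pointing down it reaches from about 0.35 to 0.85 m from the base axis. Payload 8.1 kg.
Tool frame: the origin (TCP) lies at the centre of the arm's flange, where the gripper is bolted on; the fingertips stand 186 mm ahead of it and the grasp point (between the pads) lies 167 mm ahead of it (robot.grasp_offset is the distance from the TCP to the grasp point, in m); z points along the fingers, y is the line along which they close (so a half turn about z gives the same grasp; the last joint's range is limited). The gripper opens to 93 mm and grips with 3 to 60 N. Pads are 15 mm wide; open, the fingers measure 128 mm over their backs; the gripper's body (75 mm by 188 mm) begins 65 mm behind the grasp point.
Start: joints at [1.103, 0.13, 1.488, -0, 1.523, -0.085], TCP at [0.224, 0.557, 0.405] pointing down, gripper open.
Joint ranges: [-2.96, 2.96], [-0.89, 2.26], [0.02, 2.5], [-1.34, 4.48], [0, 2.73], [-2.66, 2.66]. Speed limits (rad/s): [2.39, 2.39, 2.79, 3.14, 3.14, 3.14].

## Interface

Orientations are given as a rotation vector (axis times angle).
In Python, from plant import robot gives the robot as it stands.
- The arm moves only by the tool drive_tool, never from a script. Its argument "moves" is one flat list of numbers, 7 for each row, row after row: the finger opening in mm, from 0 to 93, then the shift along the tool's x, y, z in mm, then the turn, a rotation vector about the tool's x, y, z in degrees. A call has 1 to 8 rows; each row shifts and turns the commanded pose from where the row before left it, along the tool's axes as they then stand; what a row does not reach is not made up. A row lasts 1/10 s, in which the tool goes at most 50 mm and 8.59 degrees, less where a joint would pass 70% of its speed; a pose out of reach is approached as far as the arm can. A call is refused whole if a number of a shift passes 50 or a number of a turn 8.59, either way. A call with a gripper value outside its range is refused whole. The fingers move at their own pace and stop on an object; "grip_force" is the grip in N (left out, the last holds). Time passes only in rows, so rows that do not move let the fingers close. It gives the time, the measured TCP pose, the force, the opening and the grip force at its end, in the units of the state.
- robot.read_state(): the state, without advancing time (a new reading comes with each control period).
- robot.read_camera(name): name is "scene" or "top" or "wrist"; returns a dict with "color" (420x560x3 uint8, red, green, blue), "depth" (420x560 float32, m along the optical axis (not along the pixel's ray), 0 where there is no reading), "mtx" (3x3 intrinsics, pixels), "R" (3x3) and "t" (3): a world point X has camera coordinates R X + t. Camera axes: x right, y down, z forward; pixel columns grow to the right and rows downward; lengths in m; the calibration is good to about 2 mm. A picture is of the moment at which its call begins.
- robot.close_job(): hands the job in; it is judged then, once.
The state is a dict: "t": time; "q": joint angles; "dq": joint speeds; "joint_torque": joint torques, N m; "tool_pos": TCP position; "orientation": TCP orientation; "force": force on the tool from outside, world axes, zero at the start; "wrist_torque": the same for the moment, N m; "opening": finger opening in m; "gripper_force": force on a finger pad.
Only numpy, scipy, OpenCV 4.12 (cv2) and the standard library are available. Lean on these libraries where they do the work, as an engineer would, in place of code of your own. Each camera call takes 0.05 s, during which the arm holds its last target. There are 200 camera calls.

## Working session

There is one attempt and no reset: what is moved stays moved. The work goes in short steps, Python scripts to look and compute and a tool call to move; the robot and the scene stay as the last step left them, time stands still between calls to the robot, and variables do not carry over. Pictures are saved under pics/ and viewed, at most 10 in all, crops included, and the job is handed in when it is done.

Besides the shell and the picture viewer there is one more tool, called after "Emit:" by a JSON object that holds its "fn" and its "kwargs". drive_tool: Moves the arm, as the interface text tells. Its arguments: {"type":"object","properties":{"moves":{"type":"array","items":{"type":"number"}},"grip_force":{"type":"number"}},"required":["moves"]}

```bash
mkdir -p pics; cat > h.py <<'E'
import numpy as np,cv2
from plant import robot
def cam(n):
    c=robot.read_camera(n); 
    d=c['depth'];K=c['mtx'];v,u=np.indices(d.shape)
    P=np.stack([(u-K[0,2])/K[0,0]*d,(v-K[1,2])/K[1,1]*d,d],-1)
    c['W']=(P-c['t'])@c['R']; return c
def save(c,f,crop=None,s=1):
    im=c['color'][:,:,::-1]
    if crop: im=im[crop[1]:crop[3],crop[0]:crop[2]]
    cv2.imwrite(f,cv2.resize(im,None,fx=s,fy=s,interpolation=cv2.INTER_CUBIC))
def st():
    s=robot.read_state(); print({k:np.round(s[k],4).tolist() for k in('t','q','tool_pos','orientation','force','opening','gripper_force')})
E
python3 - <<'E'
from h import *
for n in('scene','top'):
    c=cam(n);save(c,f'pics/{n}.png',None,1.4);np.savez(n+'.npz',**c)
    print(n,c['t'],-c['R'].T@c['t'])
st()
E
```

```text
scene [-0.48499524 -0.15306915  1.5227988 ] [ 1.06564845 -0.70339613  0.97323891]
top [0.01345257 0.58715854 1.36820822] [0.47472043 0.05729647 1.41006648]
{'t': 0.1, 'q': [1.1026, 0.1311, 1.4891, -0.0, 1.523, -0.0854], 'tool_pos': [0.224, 0.5564, 0.4038], 'orientation': [-0.5975, -3.0838, 0.0026], 'force': [-0.4951, -0.7907, 0.4518], 'opening': 0.0932, 'gripper_force': 0.0}
```

View pics/top.png

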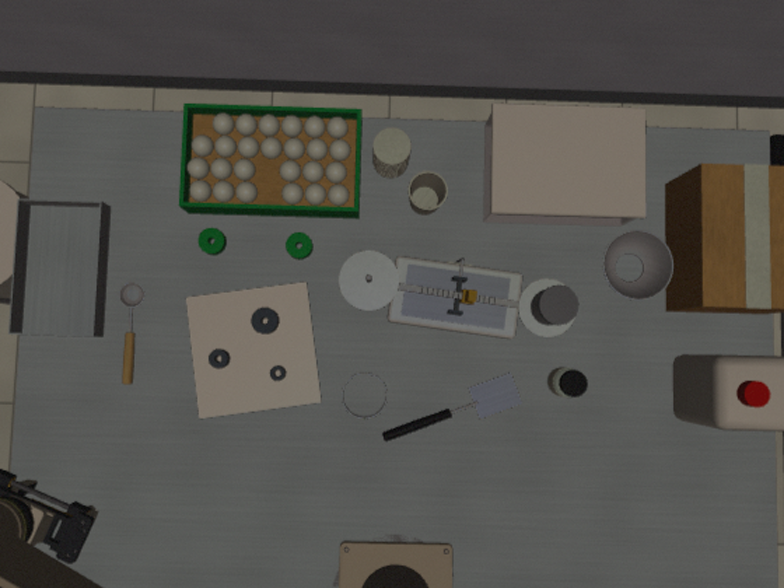

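View pics/scene.png

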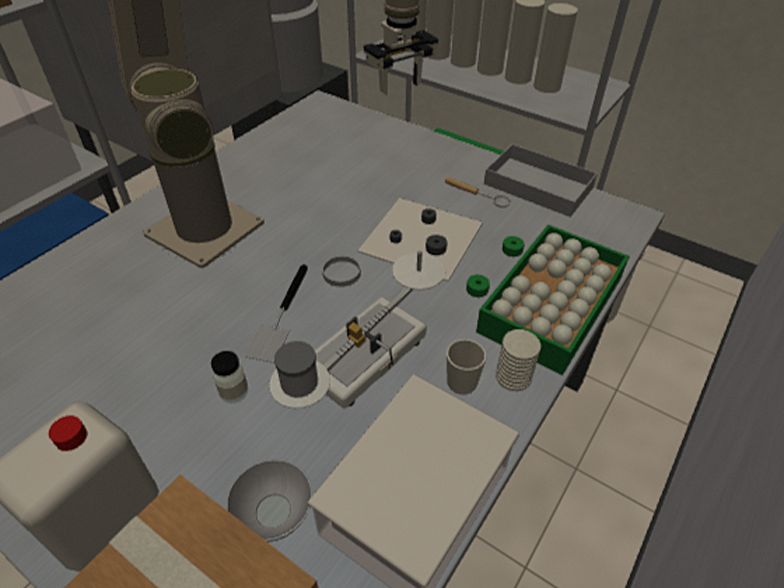

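Top view (784-px scale): the dark rings stand on the board. The large one at (265,320) is the 400 g, the middle one at (219,358) the 200 g, the smallest at (278,373) the 100 g. Green look-alikes are at (211,241) and (299,245). The weight pan's post is at (368,279), the rider at (468,297) and the canister at (556,306).

```bash
python3 - <<'E'
from h import *
c=dict(np.load('top.npz'));W=c['W'];col=c['color'].astype(int)
for n,(u,v) in dict(w400=(265,320),w200=(219,358),w100=(278,373)).items():
    u=int(u/1.4);v=int(v/1.4);s=np.s_[v-20:v+21,u-20:u+21]
    dk=(col[s].sum(-1)<260).astype(np.uint8)
    N,l,stt,ce=cv2.connectedComponentsWithStats(dk);b=1+np.argmax(stt[1:,4])
    m=l==b; Z=W[s][m]; zt=np.percentile(Z[:,2],80); top=Z[Z[:,2]>zt-.005]
    q=(top.max(0)+top.min(0))/2
    print(n,'zt',zt,'mid',q,'ext',np.ptp(top,axis=0),stt[b])
# pan and post
def reg(u0,v0,u1,v1):
    return W[int(v0/1.4):int(v1/1.4),int(u0/1.4):int(u1/1.4)].reshape(-1,3)
p=reg(335,245,402,315);pan=p[(p[:,2]>.05)&(p[:,2]<.2)]
print('panz',np.percentile(pan[:,2],[5,50,95,99,100]))
z0=np.median(pan[:,2]);d=pan[abs(pan[:,2]-z0)<.006];print('pan c',(d.max(0)+d.min(0))/2,np.ptp(d,axis=0))
print('post',pan[pan[:,2]>z0+.03])
r=reg(455,282,485,312);cc=col[int(282/1.4):int(312/1.4),int(455/1.4):int(485/1.4)].reshape(-1,3)
br=r[(cc[:,0]-cc[:,2]>40)];print('rider',len(br),br.mean(0),np.sort(br[:,2])[-6:],br[br[:,2]>br[:,2].max()-.006].mean(0))
g=reg(515,275,582,340);k=g[g[:,2]>g[:,2].max()-.004];print('can',k.mean(0),np.ptp(k,axis=0))
gp=g[(g[:,2]>.05)&(g[:,2]<.12)];print('gpan',np.median(gp[:,2]),(gp.max(0)+gp.min(0))/2)
b=cam('wrist');save(b,'pics/w0.png')
E
```

```text
w400 zt 0.03376568193419404 mid [0.52620316 0.26465741 0.03472872] ext [0.04907985 0.05142996 0.01156392] [ 10  11  21  20 308]
w200 zt 0.03294266451195456 mid [0.45252726 0.35012738 0.03267852] ext [0.0348987  0.03604193 0.00919972] [ 13  14  16  14 172]
w100 zt 0.029196228821923208 mid [0.44408182 0.15362453 0.71727574] ext [0.06127723 0.19265612 1.38558147] [15 15 12 11 96]
panz [0.1248484  0.13008918 0.13441629 0.15495467 0.18379036]
pan c [0.6011124  0.06497747 0.13005794] [0.10816651 0.10701626 0.01189837]
post [[0.60590502 0.06497102 0.17655388]
 [0.60303966 0.06731967 0.17986147]
 [0.60343316 0.06490476 0.17671765]
 [0.60306945 0.06244678 0.18082902]
 [0.60057307 0.0672527  0.18004996]
 [0.60025544 0.06479627 0.18379036]
 [0.60101975 0.06239814 0.17696362]
 [0.60107881 0.05995791 0.17702601]
 [0.59780494 0.06716148 0.18325926]
 [0.59811311 0.06474934 0.18083663]
 [0.59861127 0.06233512 0.17652499]
 [0.59918726 0.05990524 0.17144347]
 [0.59686716 0.0672182  0.16799379]
 [0.59577525 0.06469085 0.1797586 ]
 [0.59617494 0.06227098 0.1763595 ]]
rider 77 [ 0.57695514 -0.11950706  0.12309361] [0.1195196  0.1195385  0.12021126 0.12113019 0.12442754 1.41006648] [0.47472043 0.05729647 1.41006648]
can [0.47472043 0.05729647 1.41006648] [0. 0. 0.]
gpan 0.08935967340993795 [ 0.56632339 -0.26614525  0.08469237]
```

```bash
python3 - <<'E'
from h import *
from plant import robot
print([x for x in dir(robot) if x[0]!='_'])
c=dict(np.load('top.npz'));save(c,'pics/crop.png',(120,170,390,300),2.9)
E
```

```text
['IKError', 'close_job', 'grasp_offset', 'read_camera', 'read_state']
```

View pics/crop.png

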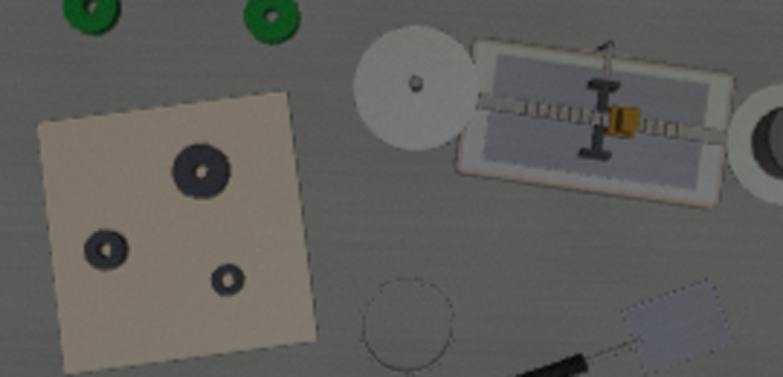

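The close crop confirms the choice: the middle-sized dark ring at crop (106,249) is w200, the small one at (228,280) is w100, and the green ones are not wanted. Next I go above w200.

```bash
cat >> h.py <<'E'
from scipy.spatial.transform import Rotation as Ro
def sh(x,y,z):
    s=robot.read_state();R=Ro.from_rotvec(s['orientation']);print('shift mm',np.round(R.inv().apply(np.array([x,y,z])-s['tool_pos'])*1e3,1))
    M=R.as_matrix();print('toolx',M[:,0].round(3),'tooly',M[:,1].round(3),'z',M[:,2].round(3))
E
python3 - <<'E'
from h import *
sh(.4525,.350,.30)
c=cam('wrist');s=robot.read_state();R=Ro.from_rotvec(s['orientation'])
print('cam in tool',R.inv().apply(-c['R'].T@c['t']-s['tool_pos']),(c['R']@R.as_matrix()).round(3),c['mtx'])
t=dict(np.load('top.npz'));W=t['W']
print(W[int(373/1.4)-4:int(373/1.4)+5,int(278/1.4)-4:int(278/1.4)+5].reshape(-1,3).round(3)[::9])
E
```

```text
shift mm [-289.1 -106.   104.1]
toolx [-0.928  0.373  0.   ] tooly [ 0.373  0.928 -0.001] z [-0.001 -0.001 -1.   ]
cam in tool [0.07228486 0.00087588 0.0196624 ] [[ 0.     1.    -0.001]
 [-0.965  0.    -0.262]
 [-0.262  0.001  0.965]] [[326.78536749   0.         280.12831357]
 [  0.         326.78536749 208.10803686]
 [  0.           0.           1.        ]]
[[0.437 0.251 0.004]
 [0.435 0.247 0.029]
 [0.432 0.247 0.027]
 [0.43  0.247 0.028]
 [0.427 0.247 0.028]
 [0.424 0.247 0.027]
 [0.421 0.247 0.025]
 [0.419 0.246 0.031]
 [0.416 0.247 0.028]]
```

Emit:
{"fn": "drive_tool", "kwargs": {"moves": [80,-36,-13,13,0,0,0,80,-36,-13,13,0,0,0,80,-36,-13,13,0,0,0,80,-36,-13,13,0,0,0,80,-36,-13,13,0,0,0,80,-36,-13,13,0,0,0,80,-36,-14,13,0,0,0,80,-37,-14,13,0,0,0], "grip_force": 10}}

```text
t: 1.0
tool_pos: [0.4534, 0.3491, 0.3001]
orientation: [-0.597, -3.084, -0.0]
force: [0.3, 0.5, -0.3]
opening: 0.08
gripper_force: 0.0
```

```bash
python3 - <<'E'
from h import *
st()
c=cam('wrist');save(c,'pics/w1.png');W=c['W'];col=c['color'].astype(int)
m=(W[...,2]>.02)&(W[...,2]<.04)&(np.hypot(W[...,0]-.4525,W[...,1]-.35)<.03)&(c['depth']>0)
Z=W[m];print(m.sum(),np.percentile(Z[:,2],[10,50,90]))
t=Z[abs(Z[:,2]-np.percentile(Z[:,2],70))<.004];q=(np.percentile(t,99.5,axis=0)+np.percentile(t,.5,axis=0))/2;print(q,np.ptp(t,axis=0))
sh(q[0],q[1],.198)
E
```

```text
{'t': 1.0, 'q': [0.5665, 0.1291, 1.6841, 0.0001, 1.3284, -0.6217], 'tool_pos': [0.4534, 0.3491, 0.3001], 'orientation': [-0.5974, -3.0842, -0.0001], 'force': [0.2621, 0.5251, -0.3122], 'opening': 0.08, 'gripper_force': 0.0}
1617 [0.02963859 0.03145942 0.03241565]
[0.45416248 0.35414957 0.030989  ] [0.03757218 0.03713802 0.00584237]
shift mm [ 5.6  8.  99.6]
toolx [-0.927  0.376 -0.001] tooly [ 0.376  0.927 -0.004] z [-0.    -0.004 -1.   ]
```

View pics/w1.png

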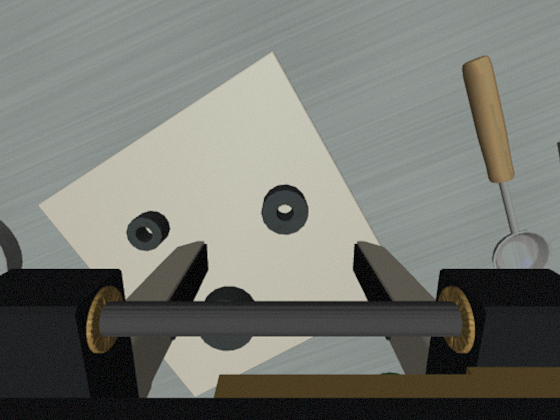

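The ring is at pixel (285,209), alone between the open fingers. The last state reading differs from the first, so I re-read it.

```bash
cat >> h.py <<'E'
def ringtop(c,x,y,zlo,zhi,r=.03):
    W=c['W'];m=(W[...,2]>zlo)&(W[...,2]<zhi)&(np.hypot(W[...,0]-x,W[...,1]-y)<r)&(c['depth']>0)
    Z=W[m];t=Z[abs(Z[:,2]-np.percentile(Z[:,2],70))<.004]
    (cx,cy),rr=cv2.minEnclosingCircle((t[:,:2]*1e3).astype(np.float32))
    q=(np.percentile(t,99.5,axis=0)+np.percentile(t,.5,axis=0))/2
    print('ring',len(t),q,'enc',cx/1e3,cy/1e3,rr);return q
E
python3 - <<'E'
from h import *
st();c=cam('wrist');st();q=ringtop(c,.4525,.352,.02,.04);sh(q[0],q[1],.198)
E
```

```text
{'t': 1.05, 'q': [0.5588, 0.1326, 1.685, -0.0033, 1.3263, -0.626], 'tool_pos': [0.4564, 0.345, 0.2977], 'orientation': [0.6012, 3.083, -0.0062], 'force': [1.2141, -3.6595, -1.0401], 'opening': 0.0799, 'gripper_force': 0.0}
{'t': 1.1, 'q': [0.5623, 0.1315, 1.6849, -0.0016, 1.3284, -0.621], 'tool_pos': [0.4547, 0.3467, 0.2983], 'orientation': [-0.6039, -3.0817, 0.0053], 'force': [-0.3755, -0.1286, -0.4563], 'opening': 0.0798, 'gripper_force': 0.0}
ring 1545 [0.45425524 0.35406576 0.03080077] enc 0.45471331787109376 0.35389205932617185 18.994714736938477
shift mm [  3.1   7.  100.3]
toolx [-0.926  0.377  0.001] tooly [ 0.377  0.926 -0.004] z [-0.002 -0.003 -1.   ]
```

Emit:
{"fn": "drive_tool", "kwargs": {"moves": [80,-1,3,30,0,0,0,80,0,0,30,0,0,0,80,0,0,15,0,0,0,80,0,0,0,0,0,0,80,0,0,0,0,0,0]}}

```text
t: 1.6
tool_pos: [0.4546, 0.3532, 0.2264]
orientation: [0.597, 3.084, 0.0]
force: [1.0, 1.0, 0.5]
opening: 0.0801
gripper_force: 0.0
```

```bash
python3 - <<'E'
from h import *
st();c=cam('wrist');q=ringtop(c,.4525,.352,.02,.04);sh(q[0],q[1],.198)
E
```

```text
{'t': 1.6, 'q': [0.5714, 0.2216, 1.7249, 0.0001, 1.1949, -0.6171], 'tool_pos': [0.4546, 0.3532, 0.2264], 'orientation': [0.5969, 3.0843, 0.0003], 'force': [1.0068, 1.0237, 0.4737], 'opening': 0.0801, 'gripper_force': 0.0}
ring 2785 [0.45406094 0.35414551 0.03067125] enc 0.454303955078125 0.35396600341796874 18.92470932006836
shift mm [ 1.2  0.3 29.3]
toolx [-0.928  0.373 -0.001] tooly [0.373 0.928 0.002] z [ 0.002  0.001 -1.   ]
```

Within 1 mm. Down and grip.

Emit:
{"fn": "drive_tool", "kwargs": {"moves": [80,1,0,14,0,0,0,80,0,0,14,0,0,0,20,0,0,0,0,0,0,20,0,0,0,0,0,0,20,0,0,0,0,0,0,20,0,0,0,0,0,0,20,0,0,0,0,0,0,20,0,0,0,0,0,0], "grip_force": 15}}

```text
t: 2.45
tool_pos: [0.4539, 0.3531, 0.1981]
orientation: [0.598, 3.084, 0.001]
force: [-0.9, -0.6, 1.8]
opening: 0.0382
gripper_force: 15.0
```

Emit:
{"fn": "drive_tool", "kwargs": {"moves": [20,0,0,-10,0,0,0,20,0,0,-40,0,0,0,20,0,0,-40,0,0,0,20,0,0,-40,0,0,0,20,0,0,-40,0,0,0,20,0,0,-40,0,0,0]}}

```text
t: 3.05
tool_pos: [0.4533, 0.3528, 0.41]
orientation: [0.598, 3.084, 0.0]
force: [-0.2, 0.7, -1.6]
opening: 0.0381
gripper_force: 15.0
```

Emit:
{"fn": "drive_tool", "kwargs": {"moves": [20,-20,-16,0,0,0,0,20,-40,-30,0,0,0,0,20,-45,-32,0,0,0,0,20,-45,-32,0,0,0,0,20,-45,-32,0,0,0,0,20,-45,-32,0,0,0,0,20,-34,-24,0,0,0,0,20,-20,-14,0,0,0,0]}}

```text
t: 3.85
tool_pos: [0.6369, 0.0609, 0.408]
orientation: [0.602, 3.083, -0.001]
force: [-0.1, 1.0, -1.3]
opening: 0.0376
gripper_force: 15.0
```

Emit:
{"fn": "drive_tool", "kwargs": {"moves": [20,0,0,0,0,0,0,20,0,0,0,0,0,0,20,0,0,0,0,0,0,20,0,0,0,0,0,0,20,0,0,0,0,0,0]}}

```text
t: 4.35
tool_pos: [0.6356, 0.0653, 0.408]
orientation: [0.595, 3.085, 0.0]
force: [0.2, -0.0, -1.4]
opening: 0.0383
gripper_force: 15.0
```

```bash
python3 - <<'E'
from h import *
st();c=cam('wrist');save(c,'pics/w2.png');np.savez('w2.npz',**c);s=robot.read_state();R=Ro.from_rotvec(s['orientation'])
T=R.inv().apply((c['W']-s['tool_pos']).reshape(-1,3)).reshape(c['W'].shape)
m=(abs(T[...,0])<.025)&(abs(T[...,1])<.025)&(T[...,2]>.12)&(T[...,2]<.2)&(c['depth']>0)
print('near ring, tool z pct',np.percentile(T[m][:,2],[5,25,50,75,95]))
W=c['W'];m=(W[...,2]>.145)&(W[...,2]<.2)&(np.hypot(W[...,0]-.601,W[...,1]-.065)<.025)&(c['depth']>0)
P=W[m];print(len(P),P.min(0),P.max(0),np.median(P,0));v,u=np.where(m);print(u.min(),u.max(),v.min(),v.max())
E
```

```text
{'t': 4.35, 'q': [0.0221, 0.2337, 1.3664, 0.0001, 1.5413, -1.1674], 'tool_pos': [0.6356, 0.0653, 0.408], 'orientation': [0.5953, 3.0846, 0.0001], 'force': [0.1875, -0.0081, -1.3689], 'opening': 0.0383, 'gripper_force': 14.9997}
near ring, tool z pct [0.13029952 0.16087746 0.16653487 0.16782073 0.18308571]
288 [0.59917189 0.0627253  0.14530959] [0.60897752 0.07241402 0.18373179] [0.60251649 0.0686258  0.18000839]
256 272 172 194
```

View pics/w2.png

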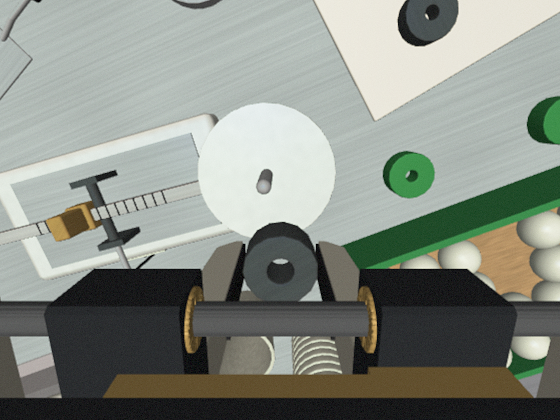

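Pixels: ring held upright at (281,265), post tip at (264,187), green decoy at (409,174). Now the ring-to-post offset from this same image.

```bash
cat >> h.py <<'E'
def offs(c,ztop,rr,zpost,xy=(.601,.065),px=(281,265),hw=45):
    """ring (held) and post centres in tool frame, using pixel circle fits/depth"""
    s=robot.read_state();R=Ro.from_rotvec(s['orientation'])
    W=c['W'];T=R.inv().apply((W-s['tool_pos']).reshape(-1,3)).reshape(W.shape);ok=c['depth']>0
    m=ok&(abs(T[...,2]-ztop)<.004)&(np.hypot(T[...,0],T[...,1])<rr+.006)&(c['color'].astype(int).sum(-1)<230)
    n,l,sta,_=cv2.connectedComponentsWithStats(m.astype(np.uint8));m=l==1+np.argmax(sta[1:,4])
    t=T[m];(a,b),r=cv2.minEnclosingCircle((t[:,:2]*1e3).astype(np.float32))
    print('ring n',len(t),'z',np.median(t[:,2]).round(4),'enc',round(a,1),round(b,1),round(r,1),'bbox',((t.max(0)+t.min(0))*500).round(1),(np.ptp(t,axis=0)*1e3).round(1))
    # hole contour
    cs,_=cv2.findContours(m.astype(np.uint8),cv2.RETR_CCOMP,cv2.CHAIN_APPROX_NONE)
    C=-c['R'].T@c['t']
    def onplane(uv,z):
        ray=np.c_[(uv-c['mtx'][:2,2])/c['mtx'][0,0],np.ones(len(uv))]@c['R'];ray=R.inv().apply(ray);C0=R.inv().apply(C-s['tool_pos'])
        return C0+ray*((z-C0[2])/ray[:,2])[:,None]
    for k in cs:
        if len(k)>15:
            p=onplane(k[:,0].astype(float),ztop)
            (a,b),r=cv2.minEnclosingCircle((p[:,:2]*1e3).astype(np.float32));print(' contour',len(k),round(a,1),round(b,1),'r',round(r,1))
    m=ok&(W[...,2]>zpost-.012)&(W[...,2]<zpost+.012)&(np.hypot(W[...,0]-xy[0],W[...,1]-xy[1])<.025)
    n,l,sta,_=cv2.connectedComponentsWithStats(m.astype(np.uint8))
    m=l==1+np.argmax(sta[1:,4]);t=T[m];
    # sphere fit r=5
    from scipy.optimize import least_squares
    tip=t[t[:,2]<t[:,2].min()+.010]
    f=least_squares(lambda p:np.linalg.norm(tip-p,axis=1)-.005,tip.mean(0)+[-.002,0,.004],loss='soft_l1',f_scale=.001)
    print('post n',len(tip),'mean',(tip.mean(0)*1e3).round(1),'spherefit',(f.x*1e3).round(1),'rms',np.sqrt(np.mean(f.fun**2)).round(5),'world',(R.apply(f.x)+s['tool_pos']).round(4))
E
python3 - <<'E'
from h import *
c=cam('wrist');st();offs(c,.167,.019,.180)
W=c['W'];m=(abs(W[...,2]-.130)<.006)&(np.hypot(W[...,0]-.601,W[...,1]-.067)<.07)&(c['depth']>0)
(a,b),r=cv2.minEnclosingCircle((W[m][:,:2]*1e3).astype(np.float32));print('pan',a,b,r,np.median(W[m][:,2]));
sh(.6013,.067,.408)
E
```

```text
{'t': 4.45, 'q': [0.0216, 0.234, 1.3662, -0.0, 1.5412, -1.1675], 'tool_pos': [0.6357, 0.065, 0.4079], 'orientation': [0.5959, 3.0844, 0.0], 'force': [-1.3506, 0.0607, -2.0721], 'opening': 0.038, 'gripper_force': 14.9997}
ring n 501 z 0.1678 enc 2.2 1.3 21.4 bbox [  6.    1.3 167. ] [26.5 41.2  8. ]
 contour 336 1.2 1.3 r 21.7
 contour 18 2.6 19.9 r 2.4
post n 193 mean [ 30.8  -9.2 227. ] spherefit [ 30.   -9.4 229.9] rms 0.00047 world [0.6044 0.0674 0.178 ]
pan 604.5877075195312 67.23504638671875 55.216033935546875 0.1310148897649065
shift mm [ 32.7 -10.9  -0.1]
toolx [-0.928  0.372 -0.   ] tooly [0.372 0.928 0.   ] z [ 0. -0. -1.]
```

```bash
cat >> h.py <<'E'
def ringcyl(c,rr,z0=.169,z1=.19):
    from scipy.optimize import least_squares
    s=robot.read_state();R=Ro.from_rotvec(s['orientation'])
    T=R.inv().apply((c['W']-s['tool_pos']).reshape(-1,3));T=T[c['depth'].ravel()>0]
    t=T[(T[:,2]>z0)&(T[:,2]<z1)&(abs(T[:,1])<rr-.004)&(T[:,0]>rr-.014)&(T[:,0]<rr+.008)]
    f=least_squares(lambda p:np.linalg.norm(t[:,:2]-p,axis=1)-rr,[0,0],loss='soft_l1',f_scale=.001)
    print('cyl n',len(t),(f.x*1e3).round(2),'rms',np.sqrt(np.mean(f.fun**2)).round(5))
E
python3 - <<'E'
from h import *
c=cam('wrist');ringcyl(c,.019);ringcyl(c,.019,.171,.186)
save(c,'pics/w3.png',(221,205,341,315),5)
E
```

```text
cyl n 685 [-0.52  1.47] rms 0.00022
cyl n 514 [-0.51  1.47] rms 0.00022
```

View pics/w3.png

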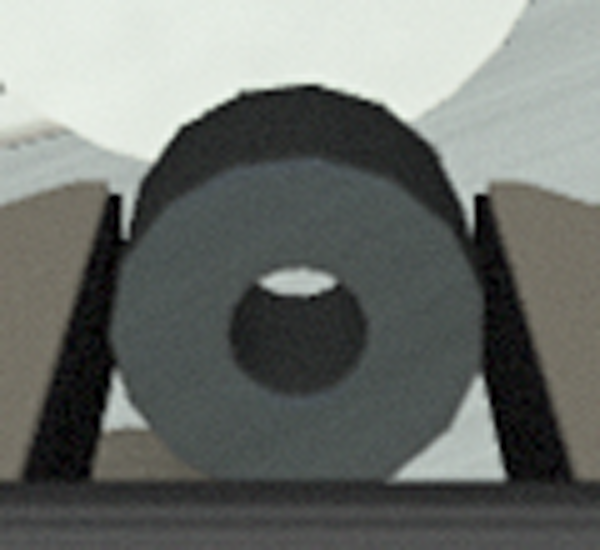

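Ring held upright, hole at crop (298,332), measured at tool (-0.5, 1.5); the post is at (30.0, -9.4).

Emit:
{"fn": "drive_tool", "kwargs": {"moves": [20,15,-5.5,0,0,0,0,20,15.5,-5.5,0,0,0,0,20,0,0,14,0,0,0,20,0,0,10,0,0,0,20,0,0,0,0,0,0,20,0,0,0,0,0,0,20,0,0,0,0,0,0]}}

```text
t: 5.2
tool_pos: [0.604, 0.0653, 0.3838]
orientation: [0.598, 3.084, 0.0]
force: [0.3, -0.1, -1.7]
opening: 0.0382
gripper_force: 15.0
```

```bash
python3 - <<'E'
from h import *
c=cam('wrist');st();ringcyl(c,.019)
W=c['W'];m=(abs(W[...,2]-.130)<.006)&(np.hypot(W[...,0]-.604,W[...,1]-.067)<.065)&(c['depth']>0)
s=robot.read_state();R=Ro.from_rotvec(s['orientation']);t=R.inv().apply(W[m]-s['tool_pos'])
# edge points of pan: fit circle r=55 on boundary
from scipy.optimize import least_squares
cs,_=cv2.findContours(m.astype(np.uint8),cv2.RETR_EXTERNAL,cv2.CHAIN_APPROX_NONE);k=max(cs,key=len)[:,0]
p=R.inv().apply(W[k[:,1],k[:,0]]-s['tool_pos'])[:,:2]
f=least_squares(lambda q:np.linalg.norm(p-q,axis=1)-.055,[0,0],loss='cauchy',f_scale=.0008);print('pan in tool',f.x*1e3,np.median(abs(f.fun)))
b=cam('scene');np.savez('s2.npz',**b);K=b['mtx']
X=b['R']@np.array([.604,.067,.19])+b['t'];u,v=(K@X/X[2])[:2].astype(int);print(u,v);save(b,'pics/s2.png',(u-50,v-40,u+50,v+40),7)
E
```

```text
{'t': 5.25, 'q': [0.0234, 0.1601, 1.4934, -0.0, 1.4876, -1.1645], 'tool_pos': [0.604, 0.0653, 0.384], 'orientation': [0.5977, 3.0837, 0.0001], 'force': [0.6094, 0.1518, -1.3533], 'opening': 0.0382, 'gripper_force': 14.9998}
cyl n 702 [-0.58  1.27] rms 0.00022
pan in tool [-0.09773599  1.99506211] 0.0008678538245388417
299 177
```

View pics/s2.png

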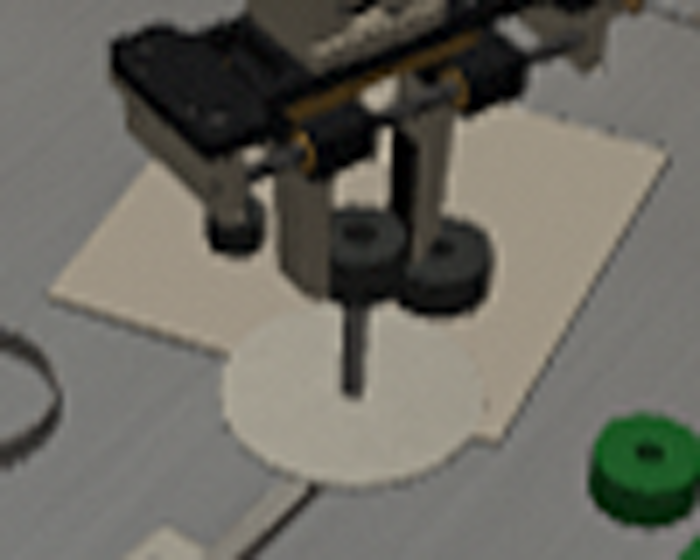

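The ring (crop 365,250) hangs right over the post (355,300–395), and the pan circle agrees within 1 mm. I lower slowly, watching the force.

Emit:
{"fn": "drive_tool", "kwargs": {"moves": [20,0,0.3,4,0,0,0,20,0,0,4,0,0,0,20,0,0,4,0,0,0,20,0,0,4,0,0,0,20,0,0,4,0,0,0,20,0,0,0,0,0,0]}}

```text
t: 5.9
tool_pos: [0.6034, 0.0657, 0.3627]
orientation: [-0.597, -3.083, 0.001]
force: [-0.5, 0.2, -2.1]
opening: 0.0385
gripper_force: 15.0
```

```bash
cat > chk.py <<'E'
from h import *
st();c=cam('top');W=c['W']
def z(x,y,r,lo,hi):
    m=(np.hypot(W[...,0]-x,W[...,1]-y)<r)&(W[...,2]>lo)&(W[...,2]<hi)&(c['depth']>0);return np.median(W[m][:,2]).round(4),m.sum()
print('goods pan z',z(.5663,-.266,.055,.07,.135))
# beam slope from level: points along the beam
u=np.array([.105,.994]);mid=np.array([.5845,-.1005])
d=W[...,:2]-mid;a=d@u;n=d@np.array([u[1],-u[0]])
m=(abs(n)<.004)&(abs(a)<.12)&(c['depth']>0)&(W[...,2]>.06)&(W[...,2]<.115)
if m.sum()>10:
    k=np.polyfit(a[m],W[...,2][m],1);r=abs(W[...,2][m]-np.polyval(k,a[m]))<.004;k=np.polyfit(a[m][r],W[...,2][m][r],1);print('beam slope',k[0].round(4),'=> tilt',(.12-k[0]).round(4),'mid z',k[1].round(4),m.sum())
E
python3 chk.py
```

```text
{'t': 5.9, 'q': [0.0239, 0.1719, 1.5195, 0.0, 1.4517, -1.1641], 'tool_pos': [0.6034, 0.0657, 0.3627], 'orientation': [-0.5974, -3.0828, 0.0005], 'force': [-0.5431, 0.2225, -2.1341], 'opening': 0.0385, 'gripper_force': 14.9996}
goods pan z (np.float64(0.0895), np.int64(659))
beam slope 0.1173 => tilt 0.0027 mid z 0.0875 192
```

Threaded by about 11 mm with no reaction, and the beam still on its stop. Continue.

Emit:
{"fn": "drive_tool", "kwargs": {"moves": [20,0,0,5,0,0,0,20,0,0,5,0,0,0,20,0,0,5,0,0,0,20,0,0,5,0,0,0,20,0,0,5,0,0,0,20,0,0,5,0,0,0,20,0,0,4,0,0,0,20,0,0,0,0,0,0]}}

```text
t: 6.75
tool_pos: [0.6034, 0.0657, 0.3288]
orientation: [-0.597, -3.083, 0.0]
force: [-0.2, -0.6, -1.9]
opening: 0.0384
gripper_force: 15.0
```

Emit:
{"fn": "drive_tool", "kwargs": {"moves": [20,0,0,2,0,0,0,20,0,0,2,0,0,0,20,0,0,1.5,0,0,0,20,0,0,1,0,0,0,20,0,0,0,0,0,0,20,0,0,0,0,0,0]}}

```text
t: 7.35
tool_pos: [0.6037, 0.0657, 0.3233]
orientation: [0.598, 3.084, 0.0]
force: [-0.0, -0.3, -2.3]
opening: 0.0382
gripper_force: 15.0
```

```bash
python3 chk.py
```

```text
{'t': 7.35, 'q': [0.0239, 0.2, 1.5611, -0.0, 1.3804, -1.164], 'tool_pos': [0.6037, 0.0657, 0.3233], 'orientation': [0.5976, 3.0841, 0.0], 'force': [-0.0418, -0.3148, -2.3463], 'opening': 0.0382, 'gripper_force': 14.9997}
goods pan z (np.float64(0.0898), np.int64(660))
beam slope 0.1189 => tilt 0.0011 mid z 0.0874 183
```

Emit:
{"fn": "drive_tool", "kwargs": {"moves": [20,0,0,1,0,0,0,20,0,0,1,0,0,0,20,0,0,0.5,0,0,0,20,0,0,0,0,0,0,20,0,0,0,0,0,0]}}

```text
t: 7.9
tool_pos: [0.6038, 0.0658, 0.321]
orientation: [0.597, 3.084, 0.001]
force: [1.0, 1.5, 0.5]
opening: 0.0383
gripper_force: 15.0
```

```bash
python3 chk.py
```

```text
{'t': 7.9, 'q': [0.0241, 0.202, 1.5633, 0.0002, 1.3758, -1.1641], 'tool_pos': [0.6038, 0.0658, 0.321], 'orientation': [0.5974, 3.0838, 0.0005], 'force': [0.9826, 1.501, 0.5182], 'opening': 0.0383, 'gripper_force': 14.9998}
goods pan z (np.float64(0.0913), np.int64(650))
beam slope 0.1057 => tilt 0.0143 mid z 0.0875 186
```

Contact: the force went from −2.3 to +0.5 N and the beam lifted slightly. I release and open slowly.

Emit:
{"fn": "drive_tool", "kwargs": {"moves": [44,0,0,0,0,0,0,60,0,0,0,0,0,0,70,0,0,0,0,0,0,70,0,0,0,0,0,0,70,0,0,-20,0,0,0,70,0,0,-40,0,0,0,70,0,0,-40,0,0,0]}}

```text
t: 8.65
tool_pos: [0.6033, 0.0656, 0.4208]
orientation: [-0.597, -3.082, 0.001]
force: [1.1, 0.1, 0.9]
opening: 0.07
gripper_force: 0.0
```

Emit:
{"fn": "drive_tool", "kwargs": {"moves": [70,20,20,0,0,0,0,70,0,30,0,0,0,0,70,0,40,0,0,0,0,70,0,40,0,0,0,0,70,0,40,0,0,0,0,70,0,0,0,0,0,0]}}

```text
t: 9.25
tool_pos: [0.6489, 0.2352, 0.4191]
orientation: [-0.591, -3.084, -0.001]
force: [-0.3, 0.1, -0.0]
opening: 0.0697
gripper_force: 0.0
```

```bash
python3 chk.py; python3 - <<'E'
from h import *
t=cam('top');W=t['W'];np.savez('t3.npz',**t)
m=(np.hypot(W[...,0]-.604,W[...,1]-.066)<.055)&(W[...,2]>.08)&(W[...,2]<.2)&(t['depth']>0);Z=W[m]
zp=np.median(Z[:,2]);print('wpan z',zp);r=Z[(Z[:,2]>zp+.018)&(Z[:,2]<zp+.031)];print('ring top',np.median(r,0) if len(r) else None,len(r))
q=ringtop(t,.426,.247,.02,.04,.022);sh(.426,.247,.30)
E
```

```text
{'t': 9.25, 'q': [0.273, 0.3719, 1.1807, 0.0014, 1.5903, -0.9189], 'tool_pos': [0.6489, 0.2352, 0.4191], 'orientation': [-0.5912, -3.0836, -0.0011], 'force': [-0.2512, 0.065, -0.0269], 'opening': 0.0697, 'gripper_force': 0.0}
goods pan z (np.float64(0.0961), np.int64(652))
beam slope 0.0683 => tilt 0.0517 mid z 0.087 237
wpan z 0.12391403557242742
ring top [0.60139462 0.06466586 0.1486246 ] 160Traceback (most recent call last):
  File "<stdin>", line 5, in <module>
  File "h.py", line 20, in ringtop
    Z=W[m];t=Z[abs(Z[:,2]-np.percentile(Z[:,2],70))<.004]
                          ~~~~~~~~~~~~~^^^^^^^^^^^
    return _quantile_unchecked(
        a, q, axis, out, overwrite_input, method, keepdims, weights)
    return _ureduce(a,
                    func=_quantile_ureduce_func,
    ...<5 lines>...
                    overwrite_input=overwrite_input,
                    method=method)
    r = func(a, **kwargs)
    result = _quantile(arr,
                       quantiles=q,
    ...<2 lines>...
                       out=out,
                       weights=wgt)
    slices_having_nans = np.isnan(arr[-1, ...])
                                  ~~~^^^^^^^^^
IndexError: index -1 is out of bounds for axis 0 with size 0
```

The ring is fully down (its top is 25 mm above the pan) and the beam hangs free at about 0.05. So no 100 g ring is needed: the rider must go about +34 mm. I turn the tool so its x lies along the beam and close the fingers.

Emit:
{"fn": "drive_tool", "kwargs": {"moves": [0,0,0,0,0,0,7.75,0,0,0,0,0,0,7.75,0,0,0,0,0,0,7.75,0,0,0,0,0,0,7.75,0,0,0,0,0,0,7.75,0,0,0,0,0,0,7.75,0,0,0,0,0,0,7.75,0,0,0,0,0,0,7.75], "grip_force": 10}}

```text
t: 10.15
tool_pos: [0.6485, 0.2292, 0.4213]
orientation: [2.109, 2.328, 0.0]
force: [0.4, -0.3, -0.5]
opening: 0.0108
gripper_force: 0.0
```

```bash
cat > rid.py <<'E'
from h import *
# base direction from goods pan centre & weight pan centre, mid point; rider from brass pixels (top)
c=cam('top');W=c['W'];k=c['color'].astype(int);ok=c['depth']>0
d=W[...,:2]-np.array([.5845,-.1005])
m=ok&(k[...,0]-k[...,2]>40)&(np.hypot(d[...,0],d[...,1])<.08)&(W[...,2]>.07)
Z=W[m];print('brass n',len(Z),'mean',Z.mean(0).round(4),'z',np.percentile(Z[:,2],[5,50,95]).round(4))
t=Z[Z[:,2]>np.percentile(Z[:,2],97)-.008];print('tab top',len(t),t.mean(0).round(4))
dk=ok&(np.hypot(d[...,0],d[...,1])<.06)&(k.sum(-1)<170)&(W[...,2]>.06);D=W[dk];print('uprights',len(D),D.min(0).round(3),D.max(0).round(3),D.mean(0).round(4))
E
python3 chk.py; python3 rid.py; python3 -c "
from h import *
sh(.579,-.150,.42)"
```

```text
{'t': 10.15, 'q': [0.2653, 0.3638, 1.1868, -0.0004, 1.5906, 0.1667], 'tool_pos': [0.6485, 0.2292, 0.4213], 'orientation': [2.1088, 2.3279, 0.0002], 'force': [0.3506, -0.2819, -0.5093], 'opening': 0.0108, 'gripper_force': 0.0}
goods pan z (np.float64(0.0964), np.int64(649))
beam slope 0.0766 => tilt 0.0434 mid z 0.0868 231
brass n 82 mean [ 0.5784 -0.1208  0.1062] z [0.0857 0.1136 0.1203]
tab top 43 [ 0.5792 -0.1234  0.1165]
uprights 147 [ 0.546 -0.127  0.061] [ 0.617 -0.086  0.12 ] [ 0.582  -0.1048  0.0875]
shift mm [-370.3 -107.9    1.3]
toolx [-0.102  0.995 -0.   ] tooly [0.995 0.102 0.   ] z [ 0.001 -0.    -1.   ]
```

Emit:
{"fn": "drive_tool", "kwargs": {"moves": [0,0,0,0,0,0,6,0,0,0,0,0,0,6,0,-50,-5,0,0,0,0,0,-50,-5,0,0,0,0,0,-50,-5,0,0,0,0,0,-50,-5,0,0,0,0,0,-50,-5,0,0,0,0,0,-50,-5,0,0,0,0]}}

```text
t: 11.05
tool_pos: [0.5868, -0.0655, 0.4212]
orientation: [2.329, 2.107, 0.0]
force: [0.6, -0.5, 0.6]
opening: 0.0003
gripper_force: 0.0
```

Emit:
{"fn": "drive_tool", "kwargs": {"moves": [0,-45,-2,0,0,0,0,0,-35,0,0,0,0,0,0,-19,0,0,0,0,0,0,0,0,10,0,0,0,0,0,0,0,0,0,0,0,0,0,0,0,0,0,0,0,0,0,0,0,0]}}

```text
t: 11.75
tool_pos: [0.576, -0.1602, 0.4108]
orientation: [-2.331, -2.106, -0.0]
force: [1.1, -0.5, -0.6]
opening: 0.0006
gripper_force: 0.0
```

```bash
cat > wr.py <<'E'
from h import *
import sys
c=cam('wrist');st();save(c,sys.argv[1]);np.savez('w.npz',**c)
s=robot.read_state();R=Ro.from_rotvec(s['orientation']);M=R.as_matrix();print('toolx',M[:,0].round(3))
W=c['W'];T=R.inv().apply((W-s['tool_pos']).reshape(-1,3)).reshape(W.shape)*1e3;k=c['color'].astype(int);ok=c['depth']>0
m=ok&(k[...,0]-k[...,2]>40)&(W[...,2]>.075)&(W[...,2]<.14)&(abs(T[...,0])<150)&(abs(T[...,1])<40)
t=T[m];w=W[m];print('brass n',len(t),'tool min',t.min(0).round(1),'max',t.max(0).round(1))
h=w[:,2]>np.percentile(w[:,2],98)-.006;print('tab top: tool',np.percentile(t[h],[2,50,98],axis=0).round(1).tolist(),'world',np.median(w[h],0).round(4))
E
python3 wr.py pics/w4.png;python3 chk.py
```

```text
{'t': 11.8, 'q': [-0.3571, 0.1221, 1.4859, 0.0001, 1.5334, -0.2556], 'tool_pos': [0.5761, -0.1602, 0.411], 'orientation': [2.3311, 2.1058, 0.0004], 'force': [0.062, -0.4657, 0.0253], 'opening': 0.0005, 'gripper_force': 0.0}
toolx [0.101 0.995 0.   ]
brass n 772 tool min [ 30.8  -9.9 292. ] max [ 53.3  15.  334.8]
tab top: tool [[31.5, -8.1, 292.7], [39.2, 2.4, 294.1], [46.3, 12.9, 297.8]] world [ 0.5825 -0.1215  0.1169]
{'t': 11.8, 'q': [-0.3571, 0.1221, 1.4859, 0.0001, 1.5334, -0.2556], 'tool_pos': [0.5761, -0.1602, 0.411], 'orientation': [2.3311, 2.1058, 0.0004], 'force': [0.062, -0.4657, 0.0253], 'opening': 0.0005, 'gripper_force': 0.0}
goods pan z (np.float64(0.0966), np.int64(212))
beam slope 0.0468 => tilt 0.0732 mid z 0.0888 174
```

View pics/w4.png

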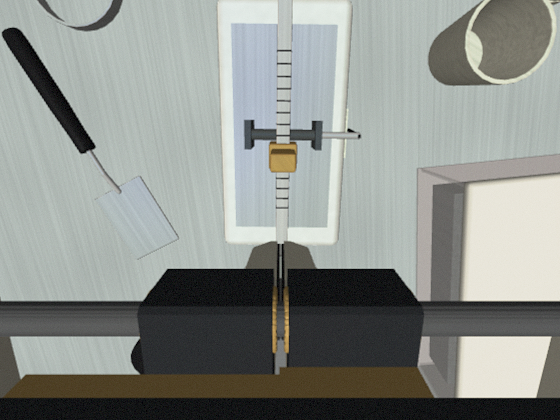

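The wrist view shows the rider's tab at (284,152), the uprights at (249,134) and (318,134), wide enough apart for the closed fingers, and a free beam between the rider and the gripper. I measure the beam slope from this image and go down.

```bash
cat > sl.py <<'E'
from h import *
def slope(c):
    s=robot.read_state();R=Ro.from_rotvec(s['orientation']);W=c['W']
    u=np.array([.103,.9947]);d=W[...,:2]-np.array([.5845,-.1005]);a=d@u;n=d@np.array([u[1],-u[0]])
    m=(abs(n-.003)<.012)&(a>.035)&(a<.105)&(c['depth']>0)&(W[...,2]>.07)&(W[...,2]<.107)
    A,Z=a[m],W[...,2][m];k=np.polyfit(A,Z,1)
    for _ in range(6):
        r=abs(Z-np.polyval(k,A))<.003;k=np.polyfit(A[r],Z[r],1)
    print('wrist slope',k[0].round(4),'z0',k[1].round(4),r.sum(),m.sum(),'n-centre',np.median(n[m][r]).round(4))
if __name__=='__main__':
    slope(dict(np.load('w.npz')) if 0 else cam('wrist'))
E
python3 sl.py
```

```text
wrist slope 0.0798 z0 0.0868 1324 1324 n-centre 0.0015
```

Emit:
{"fn": "drive_tool", "kwargs": {"moves": [0,0,-1,40,0,0,0,0,0,0,40,0,0,0,0,0,0,30,0,0,0,0,0,0,14,0,0,0,0,0,0,0,0,0,0,0,0,0,0,0,0,0,0,0,0,0,0,0,0]}}

```text
t: 12.6
tool_pos: [0.5759, -0.1614, 0.2894]
orientation: [2.331, 2.101, 0.003]
force: [0.5, -0.5, -0.3]
opening: 0.0006
gripper_force: 0.0
```

```bash
python3 wr.py pics/w5.png;python3 sl.py; python3 chk.py|tail -2
```

```text
{'t': 12.65, 'q': [-0.3591, 0.2046, 1.6206, 0.0, 1.3125, -0.2557], 'tool_pos': [0.5758, -0.1614, 0.2892], 'orientation': [2.3307, 2.1014, 0.0028], 'force': [0.3743, 0.3025, 0.2681], 'opening': 0.0002, 'gripper_force': 0.0}
toolx [ 0.103  0.995 -0.001]
brass n 2376 tool min [-64.2 -10.9 169.4] max [ 55.   14.5 213.8]
tab top: tool [[32.8, -8.2, 170.9], [40.7, 2.0, 172.4], [47.7, 12.1, 175.5]] world [ 0.5825 -0.1215  0.1168]
wrist slope 0.0792 z0 0.0868 1769 1769 n-centre 0.0013
goods pan z (np.float64(0.0964), np.int64(185))
beam slope 0.0415 => tilt 0.0785 mid z 0.089 153
```

The rider needs about +37 mm, and the gap to the tab is about 25 mm. I approach, then push in 2 mm rows.

Emit:
{"fn": "drive_tool", "kwargs": {"moves": [0,5,0,2,0,0,0,0,5,0,0,0,0,0,0,5,0,0,0,0,0,0,3,0,0,0,0,0,0,2,0,0,0,0,0,0,2,0,0,0,0,0,0,2,0,0,0,0,0,0,2,0,0,0,0,0]}}

```text
t: 13.55
tool_pos: [0.5776, -0.1353, 0.2849]
orientation: [2.333, 2.103, 0.0]
force: [-0.1, -0.5, 1.1]
opening: 0.0003
gripper_force: 0.5
```

Emit:
{"fn": "drive_tool", "kwargs": {"moves": [0,2,0,0,0,0,0,0,2,0,0,0,0,0,0,2,0,0,0,0,0,0,2,0,0,0,0,0,0,2,0,0,0,0,0,0,2,0,0,0,0,0,0,2,0,0,0,0,0,0,0,0,0,0,0,0]}}

```text
t: 14.35
tool_pos: [0.579, -0.121, 0.2846]
orientation: [-2.333, -2.104, -0.0]
force: [0.7, 0.2, -0.0]
opening: 0.0004
gripper_force: 0.0
```

```bash
python3 wr.py pics/w6.png;python3 sl.py
```

```text
{'t': 14.4, 'q': [-0.2929, 0.1945, 1.641, 0.0003, 1.3063, -0.1897], 'tool_pos': [0.579, -0.1211, 0.2846], 'orientation': [-2.3329, -2.1035, -0.0001], 'force': [0.0322, 0.5998, 0.1772], 'opening': 0.0002, 'gripper_force': 0.0}
toolx [0.103 0.995 0.   ]
brass n 2549 tool min [-70.2  -9.3 164.3] max [ 31.7  16.8 209.5]
tab top: tool [[11.3, -6.3, 164.9], [19.6, 3.8, 166.3], [26.4, 14.0, 170.0]] world [ 0.5847 -0.1019  0.1183]
wrist slope 0.0276 z0 0.0866 3492 3493 n-centre 0.0014
```

Emit:
{"fn": "drive_tool", "kwargs": {"moves": [0,-2,0,0,0,0,0,0,-2,0,0,0,0,0,0,0,0,0,0,0,0,0,0,0,0,0,0,0,0,0,0,0,0,0,0,0,0,0,0,0,0,0,0,0,0,0,0,0,0,0,0,0,0,0,0,0]}}

```text
t: 15.25
tool_pos: [0.5786, -0.1253, 0.2848]
orientation: [2.333, 2.104, 0.0]
force: [0.2, -0.1, 0.9]
opening: 0.0004
gripper_force: 0.0
```

Emit:
{"fn": "drive_tool", "kwargs": {"moves": [0,0,0,0,0,0,0,0,0,0,0,0,0,0,0,0,0,0,0,0,0,0,0,0,0,0,0,0]}}

```text
t: 15.65
tool_pos: [0.5786, -0.1254, 0.2847]
orientation: [2.333, 2.104, -0.0]
force: [-0.3, 0.2, -0.0]
opening: 0.0003
gripper_force: 0.0
```

```bash
python3 wr.py pics/w7.png;python3 sl.py
```

```text
{'t': 15.7, 'q': [-0.2999, 0.1956, 1.6396, -0.0, 1.3064, -0.1964], 'tool_pos': [0.5786, -0.1253, 0.2847], 'orientation': [-2.3334, -2.1035, 0.0], 'force': [-0.3319, -0.0618, 0.1088], 'opening': 0.0003, 'gripper_force': 0.0}
toolx [ 0.103  0.995 -0.   ]
brass n 2563 tool min [-73.6  -9.3 164. ] max [ 36.1  16.6 209.7]
tab top: tool [[15.2, -6.3, 165.1], [23.4, 3.8, 166.4], [30.1, 13.8, 170.2]] world [ 0.5847 -0.1023  0.1183]
wrist slope 0.0417 z0 0.0868 3466 3466 n-centre 0.0014
```

Settled slope is 0.0417, so the rate is about 0.00194 rad/mm and 21.5 mm remain. Push 4 + 21.

Emit:
{"fn": "drive_tool", "kwargs": {"moves": [0,2,0,0,0,0,0,0,2,0,0,0,0,0,0,2,0,0,0,0,0,0,2,0,0,0,0,0,0,2,0,0,0,0,0,0,2,0,0,0,0,0,0,2,0,0,0,0,0,2,0,0,0,0,0]}}

```text
invalid input at $.moves: expected a multiple of 7 numbers
```

Emit:
{"fn": "drive_tool", "kwargs": {"moves": [0,2,0,0,0,0,0,0,2,0,0,0,0,0,0,2,0,0,0,0,0,0,2,0,0,0,0,0,0,1,0,0,0,0,0,0,0,0,0,0,0,0,0,-2,0,0,0,0,0,0,-2,0,0,0,0,0]}}

```text
t: 16.55
tool_pos: [0.5791, -0.1204, 0.2846]
orientation: [-2.333, -2.104, 0.0]
force: [0.2, -0.3, -0.7]
opening: 0.0004
gripper_force: 0.0
```

Emit:
{"fn": "drive_tool", "kwargs": {"moves": [0,0,0,0,0,0,0,0,0,0,0,0,0,0,0,0,0,0,0,0,0,0,0,0,0,0,0,0,0,0,0,0,0,0,0,0,0,0,0,0,0,0,0,0,0,0,0,0,0,0,0,0,0,0,0,0]}}

```text
t: 17.35
tool_pos: [0.5791, -0.1204, 0.2847]
orientation: [-2.333, -2.104, 0.0]
force: [-0.8, 0.3, -0.2]
opening: 0.0005
gripper_force: 0.0
```

```bash
python3 wr.py pics/w8.png;python3 sl.py
```

```text
{'t': 17.4, 'q': [-0.2916, 0.1942, 1.6412, 0.0, 1.3063, -0.1881], 'tool_pos': [0.5791, -0.1204, 0.2847], 'orientation': [-2.3334, -2.1035, -0.0], 'force': [0.006, 0.0824, 0.1849], 'opening': 0.0006, 'gripper_force': 0.0}
toolx [0.103 0.995 0.   ]
brass n 2552 tool min [-71.6  -9.4 164. ] max [ 35.5  16.7 209.7]
tab top: tool [[14.8, -6.3, 164.9], [23.1, 3.8, 166.3], [29.9, 13.8, 169.9]] world [ 0.5852 -0.0977  0.1184]
wrist slope 0.0342 z0 0.0867 3497 3498 n-centre 0.0014
```

The first push row was refused for a miscount, so the rider advanced only 4.6 mm. Remaining slope is 0.034, about 17.5 mm. Push 3.7 + 16.5 ≈ 20.

Emit:
{"fn": "drive_tool", "kwargs": {"moves": [0,2,0,0,0,0,0,0,2,0,0,0,0,0,0,2,0,0,0,0,0,0,2,0,0,0,0,0,0,2,0,0,0,0,0,0,2,0,0,0,0,0,0,2,0,0,0,0,0,0,2,0,0,0,0,0]}}

```text
t: 18.25
tool_pos: [0.5809, -0.1043, 0.2848]
orientation: [2.333, 2.103, 0.0]
force: [1.0, -0.4, -0.5]
opening: 0.0005
gripper_force: 0.4
```

Emit:
{"fn": "drive_tool", "kwargs": {"moves": [0,2,0,0,0,0,0,0,2,0,0,0,0,0,0,0,0,0,0,0,0,0,-2,0,0,0,0,0,0,-2,0,0,0,0,0,0,0,0,0,0,0,0,0,0,0,0,0,0,0]}}

```text
t: 18.95
tool_pos: [0.5807, -0.1046, 0.2847]
orientation: [-2.334, -2.103, 0.0]
force: [-0.9, -0.2, -0.5]
opening: 0.0004
gripper_force: 0.0
```

Emit:
{"fn": "drive_tool", "kwargs": {"moves": [0,0,0,0,0,0,0,0,0,0,0,0,0,0,0,0,0,0,0,0,0,0,0,0,0,0,0,0,0,0,0,0,0,0,0,0,0,0,0,0,0,0,0,0,0,0,0,0,0]}}

```text
t: 19.65
tool_pos: [0.5808, -0.1044, 0.2847]
orientation: [-2.333, -2.104, -0.0]
force: [-0.1, -0.6, -0.3]
opening: 0.0005
gripper_force: 0.0
```

```bash
python3 wr.py pics/w9.png;python3 sl.py
```

```text
{'t': 19.7, 'q': [-0.2648, 0.1906, 1.6453, -0.0, 1.3057, -0.1613], 'tool_pos': [0.5808, -0.1045, 0.2847], 'orientation': [2.3334, 2.1035, -0.0001], 'force': [0.2575, 0.6693, -0.0094], 'opening': 0.0006, 'gripper_force': 0.0}
toolx [ 0.103  0.995 -0.   ]
brass n 2421 tool min [-68.7  -9.  164.2] max [ 34.6  16.6 209.7]
tab top: tool [[15.2, -6.3, 164.9], [23.3, 3.8, 166.3], [30.2, 14.0, 169.4]] world [ 0.587  -0.0816  0.1184]
wrist slope 0.0007 z0 0.0867 3154 3154 n-centre 0.0014
```

Near level. I retreat upwards and check with the top camera.

Emit:
{"fn": "drive_tool", "kwargs": {"moves": [0,-4,0,0,0,0,0,0,0,0,-30,0,0,0,0,0,0,-45,0,0,0,0,0,0,-45,0,0,0,0,0,-40,0,0,0,0,0,0,-45,0,0,0,0,0,0,-45,0,0,0,0,0,0,-45,0,0,0,0]}}

```text
t: 20.55
tool_pos: [0.4047, -0.0903, 0.4046]
orientation: [2.333, 2.103, -0.0]
force: [-0.8, 0.0, 0.4]
opening: 0.0004
gripper_force: 0.0
```

Emit:
{"fn": "drive_tool", "kwargs": {"moves": [0,0,0,0,0,0,0,0,0,0,0,0,0,0,0,0,0,0,0,0,0,0,0,0,0,0,0,0,0,0,0,0,0,0,0,0,0,0,0,0,0,0]}}

```text
t: 21.15
tool_pos: [0.4069, -0.0904, 0.4045]
orientation: [-2.332, -2.103, 0.001]
force: [-0.1, 0.3, -0.4]
opening: 0.0004
gripper_force: 0.0
```

```bash
python3 chk.py; python3 - <<'E'
from h import *
def med(W,ok,x,y,r0,r1,lo,hi):
    d=np.hypot(W[...,0]-x,W[...,1]-y);m=ok&(d<r1)&(d>r0)&(W[...,2]>lo)&(W[...,2]<hi);return W[m].mean(0).round(4),m.sum()
for n in('top','scene'):
    c=cam(n);W=c['W'];ok=c['depth']>0
    print(n,'wpan',med(W,ok,.603,.066,.03,.055,.09,.13),'gpan',med(W,ok,.567,-.267,.042,.055,.09,.13))
    # table/base reference planes on both sides
    print('   ring top',med(W,ok,.603,.066,.009,.02,.125,.145),'base rim ends',med(W,ok,.594,.012,0,.012,.03,.06),med(W,ok,.572,-.215,0,.012,.03,.06))
    print('   can lid',med(W,ok,.567,-.267,0,.03,.17,.21))
c=cam('top');save(c,'pics/end.png',(220,160,430,280),3.7)
E
```

```text
{'t': 21.15, 'q': [-0.3419, -0.3869, 1.9622, -0.0, 1.5674, -0.2386], 'tool_pos': [0.4069, -0.0904, 0.4045], 'orientation': [-2.3325, -2.1032, 0.0008], 'force': [-0.0848, 0.3438, -0.3691], 'opening': 0.0004, 'gripper_force': 0.0}
goods pan z (np.float64(0.1093), np.int64(628))
beam slope 0.0113 => tilt 0.1087 mid z 0.0865 237
top wpan (array([0.601 , 0.0664, 0.1099]), np.int64(957)) gpan (array([ 0.5546, -0.255 ,  0.109 ]), np.int64(313))
   ring top (array([0.6007, 0.065 , 0.1351]), np.int64(130)) base rim ends (array([0.5879, 0.0086, 0.0476]), np.int64(11)) (array([ 0.5728, -0.2149,  0.0477]), np.int64(20))
   can lid (array([ 0.5667, -0.2669,  0.1848]), np.int64(472))
scene wpan (array([0.6071, 0.062 , 0.1122]), np.int64(479)) gpan (array([ 0.5783, -0.2821,  0.1114]), np.int64(353))
   ring top (array([0.6075, 0.0618, 0.1352]), np.int64(88)) base rim ends (array([0.5958, 0.0114, 0.0499]), np.int64(28)) (array([ 0.5818, -0.2105,  0.0482]), np.int64(2))
   can lid (array([ 0.5672, -0.2673,  0.1872]), np.int64(391))
```

View pics/end.png

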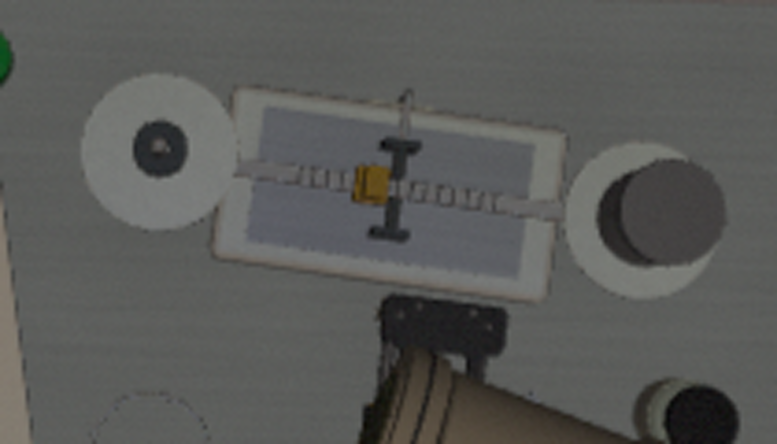

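The ring is on the post at (160,150), the rider just left of the middle at (372,184), and the canister still in place. Both cameras put the pans level within 0.9 mm over 334 mm, about 0.003 rad, and the gripper touches nothing. Handing in.

```bash
python3 -c "
from h import *
print(robot.close_job())"
```

```text
the job is handed in; nothing more can be done
None
```

The job is handed in, verdict not shown: the 200 g ring is fully down on the post, the 100 g ring wasn't needed, and the rider is pushed so the pans measured level to about 0.003 rad (limit 0.010).

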